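# Set the sine plate on a gauge block

## Robot

A 6-joint arm with a two-finger parallel gripper is mounted at the origin on the work surface. World frame = base frame: x ahead of the robot, y to its left, z up, the work surface at z = 0. Lengths are in mm, angles in degrees, forces in N, time in s.
With the tool pointing down it reaches from about 300 to 850 mm from the base axis. Payload 4.2 kg.
Tool frame: the origin (TCP) lies at the very end of the fingers, on their centre line; the grasp point (between the pads) lies 19 mm behind it; z points along the fingers, y is the line along which they close (so a half turn about z gives the same grasp; the last joint's range is limited). The gripper opens to 91 mm and grips with 3 to 60 N. Pads are 32 mm wide; open, the fingers measure 118 mm over their backs; the gripper's body (76 mm by 178 mm) begins 60 mm behind the grasp point.
Start: joints at [-70.932, 18.312, 89.639, -0, 72.044, -1.146], TCP at [198.682, -539.601, 213.976] pointing down, gripper open.
Joint ranges: [-177.97, 177.97], [-48.28, 115.42], [12.27, 149.76], [-77.06, 257.06], [2.81, 150.46], [-146.56, 146.56]. Speed limits (degrees/s): [147.25, 147.25, 180, 180, 180, 180].

## Interface

Orientations are given as [roll, pitch, yaw] about the fixed x, y, z axes, in that order (R = Rz(yaw) Ry(pitch) Rx(roll)).
In Python, from workcell import env gives the robot as it stands.
- The arm moves only by the shell command python3 -m pendant 'ROWS' [FORCE]. ROWS is a JSON object of lists of equal length, an entry for each row: "translation": the shift along the tool's x, y, z in mm, a list of three; "roll": the turn about the tool's z in rad; "hand": the closure in counts, from 0 (fully open) to 255 (shut). In form: {"translation": [[dx, dy, dz], ...], "roll": [roll, ...], "hand": [hand, ...]}. A call has exactly 8 rows; each row shifts and turns the commanded pose from where the row before left it, along the tool's axes as they then stand; what a row does not reach is not made up. A row lasts 1/12 s, in which the tool goes at most 41.7 mm and 7.16 degrees, less where a joint would pass 70% of its speed; a pose out of reach is approached as far as the arm can. A call with a gripper value outside its range is refused whole. The fingers move at their own pace and stop on an object; FORCE is the grip in N (left out, the last holds). Time passes only in rows, so rows that do not move let the fingers close, or fill a call up. It gives the time, the measured TCP pose, the force, the opening and the grip force at its end, in the units of the state.
- env.state(): the state, without advancing time (a new reading comes with each control period).
- env.grab_frame(name): name is "scene" or "top" or "wrist"; returns a dict with "frame" (420x560x3 uint8, red, green, blue), "z_map" (420x560 float32, mm along the optical axis (not along the pixel's ray), 0 where there is no reading), "fx", "fy", "cx", "cy" (pixels), "dist" ([k1, k2, p1, p2, k3] as OpenCV has them; the pictures are not rectified), "pose" (4x4, takes a point from camera to world coordinates). Camera axes: x right, y down, z forward; pixel columns grow to the right and rows downward; lengths in mm; the calibration is good to about 2 mm. A picture is of the moment at which its call begins.
- env.job_done(): hands the job in; it is judged then, once.
Trained networks look in a picture, given as the dict that the camera call returned (one of the last four; its "shot" number tells which), for a name from the list of things; names that differ only in an ending like _2 or _b are one class to them, and where a whole thing is asked for, a point or a joint stands for the part that bears it (a point fixed in the world has none). Each returns a list of dicts, best first, with "score" (0 to 1); they miss things now and then, are a little off and sometimes report something else, mostly with a low value. They report only what shows in the picture. A call takes as long as a camera call. They do not tell look-alikes from the thing itself.
- env.recognise(picture, label): "rect" ([centre column, centre row, width, height] in pixels, round what is visible of it).
- env.regions_of(picture, label): "pixels" (420x560 bool, what is visible of it) and "rect" ([centre column, centre row, width, height] in pixels, round what is visible of it).
The state is a dict: "time_s": time; "qpos": joint angles; "qvel": joint speeds; "effort": joint torques, N m; "ee_pos": TCP position; "ee_rot": TCP orientation; "force": force on the tool from outside, world axes, zero at the start; "torque": the same for the moment, N m; "gripper_width": finger opening in mm; "gripper_force": force on a finger pad.
Only numpy, scipy, OpenCV 4.12 (cv2) and the standard library are available. Lean on these libraries where they do the work, as an engineer would, in place of code of your own. Each camera call takes 0.05 s, during which the arm holds its last target. There are 200 camera calls.

## Task

In the turbocharger parts store, set the sine plate to about 20 degrees: stand the middle-height one of the three square steel gauge blocks on the bright seat pad of the base, then push the raised plate over so that its roller comes down and rests on the block. The block must stay upright and centred on the pad's middle.

Things in the scene. Friction and masses are not known exactly. Their poses are not given: they have to be found in the camera images.
- block_mid: middle one of three plain square steel gauge blocks standing on the bench: 30 x 30 mm, 45 mm high, 0.32 kg (the others, 25 and 65 mm high, same section, stay unused). Origin at the centre of its underside, z up; its sides are parallel to its x and y axes. Its yaw on the pad does not matter.
- seat (a point): middle of the bright flat seat pad (50 x 80 mm) on the sine plate's fixed dark base (190 x 100 mm, 20 mm high). The point is on the base's top face, 20 mm above the bench: the block's underside centre belongs here. x is level and points away from the hinge to the base's open end, 43 mm on; y runs along the hinge line. The hinge line is 122 mm back (-x) and 12 mm above this point.
- plate (a joint): tilt of the hinged plate in rad: 0 level, more = free end higher. Starts raised at 1.22 to 1.38 (stop 1.45), top face turned to the seat's -x side, leaving a hand room above the seat. Stiff hinge: it stays as found; 3 to 8 N on the top face near the free end moves it; below about 0.7 rad it sinks by itself in a few seconds until its roller meets the block, at 0.35 rad on the 45 mm one.
- plate_edge (a point): middle of the plate's free edge, on its top face, 150 mm along the plate from the hinge line and 15 mm above it (square to the plate); x points outwards along the plate, z out of the top face. The plate is 78 mm wide; its roller (radius 12 mm) is beneath it, 20 mm short of the edge. A compressor wheel fixed on the top face, 36 mm high, stays over 70 mm from this edge.
Mind the look-alikes: they are no part of the job. What is shaped like the block_mid but turquoise is not meant. Of the things that look like the part that bears seat, the smaller one is meant.

How it is judged:
By the outcome, as a careful person would: the job done as asked, in the order asked, and still so for the second after the job is handed in, with the robot touching nothing.
It also fails if it takes over 58 s, if anything falls off the work surface, if the arm or the gripper's body presses on something with over 40 N, if the wrist force passes 120 N, or if a joint passes its speed limit or range.

## Working session

There is one attempt and no reset: what is moved stays moved. The work goes in short steps, Python scripts to look and compute and a shell command to move; the robot and the scene stay as the last step left them, time stands still between calls to the robot, and variables do not carry over. Pictures are saved under pics/ and viewed, at most 10 in all, crops included, and the job is handed in when it is done.

```bash
mkdir -p pics; ls; cat > h.py <<'E'
import numpy as np, cv2
from workcell import env
def K(p): return np.array([[p['fx'],0,p['cx']],[0,p['fy'],p['cy']],[0,0,1.]])
def cloud(p):
    h,w=p['z_map'].shape
    u,v=np.meshgrid(np.arange(w),np.arange(h))
    n=cv2.undistortPoints(np.stack([u,v],-1).reshape(-1,1,2).astype(float),K(p),np.array(p['dist'])).reshape(h,w,2)
    z=p['z_map'].astype(float)
    c=np.concatenate([n*z[...,None],z[...,None]],-1)
    W=c@p['pose'][:3,:3].T+p['pose'][:3,3]
    W[z==0]=np.nan
    return W
def save(p,name,crop=None,s=1):
    im=p['frame'][...,::-1]
    if crop: im=im[crop[1]:crop[3],crop[0]:crop[2]]
    cv2.imwrite('pics/'+name,cv2.resize(im,None,fx=s,fy=s,interpolation=cv2.INTER_CUBIC))
E
python3 - <<'E'
from h import *
ims=[]
for n in ['scene','top']:
    p=env.grab_frame(n); W=cloud(p); np.savez(n+'.npz',W=W,f=p['frame']); save(p,n+'.png')
    for l in ['block_mid','seat','plate']:
        for r in env.regions_of(p,l):
            m=r['pixels']; q=W[m]; q=q[~np.isnan(q[:,0])]
            print(n,l,round(r['score'],2),np.round(r['rect']),np.round(np.median(q,0)) if len(q) else None, np.round(np.percentile(q,98,axis=0)) if len(q) else None,p['frame'][m].mean(0).round())
print(env.state())
E
```

```text
pics
scene block_mid 0.79 [431. 313.  29.  32.] [546. 249.  38.] [556. 265.  48.] [92. 90. 91.]
scene block_mid 0.61 [454. 278.  29.  29.] [465. 234.  40.] [469. 247.  47.] [ 26. 100.  95.]
scene seat 0.8 [251. 200.  96. 126.] [ 570. -132.   21.] [693. -88. 180.] [90. 89. 90.]
scene seat 0.74 [191. 169. 116.  83.] [ 613. -334.   58.] [ 717. -281.   94.] [99. 97. 99.]
scene plate 0.9 [190. 159.  94.  65.] [ 606. -348.   61.] [ 698. -303.   97.] [126. 123. 125.]
scene plate 0.59 [271. 173.  48.  72.] [ 543. -133.  116.] [ 568. -103.  181.] [92. 88. 89.]
top block_mid 0.82 [135. 218.  20.  20.] [535. 241.  46.] [553. 262.  50.] [101. 101. 107.]
top block_mid 0.82 [138. 258.  20.  20.] [450. 227.  46.] [465. 245.  50.] [ 52. 131. 131.]
top seat 0.91 [414. 197.  75. 118.] [ 581. -351.   60.] [ 706. -285.   95.] [114. 114. 120.]
top seat 0.76 [316. 196.  51.  92.] [ 584. -138.   23.] [689. -92. 183.] [108. 108. 114.]
top plate 0.82 [317. 217.  47.  45.] [ 535. -142.  135.] [ 565. -106.  184.] [113. 111. 116.]
top plate 0.71 [418. 197.  66. 108.] [ 589. -359.   61.] [ 693. -304.   97.] [129. 129. 136.]
{'time_s': 0.4, 'qpos': array([-7.09339561e+01,  1.83192243e+01,  8.96496451e+01, -8.69311676e-04,
        7.20436836e+01, -1.14851791e+00]), 'qvel': array([ 0.10455823, -0.09590479, -0.04908678,  0.02102848, -0.036479  ,
        0.03164286]), 'effort': array([-2.00124377e-04, -4.11892104e+01, -2.31913304e+01,  7.26571796e-02,
        3.97278112e-02, -3.80669815e-05]), 'ee_pos': array([ 198.6346722 , -539.53384102,  213.83018668]), 'ee_rot': array([-1.79987433e+02,  5.75130600e-04,  2.02148300e+01]), 'force': array([ 0.43860825, -0.60555736,  0.16505314]), 'torque': array([-0.00796709, -0.00534287,  0.00027751]), 'gripper_force': 0.0, 'gripper_width': 91.25786568508755}
```

View pics/scene.png

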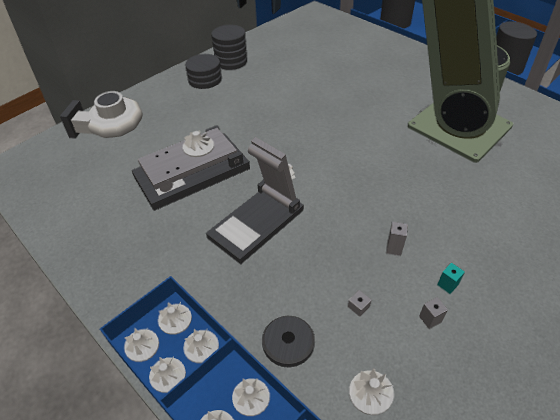

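View pics/top.png

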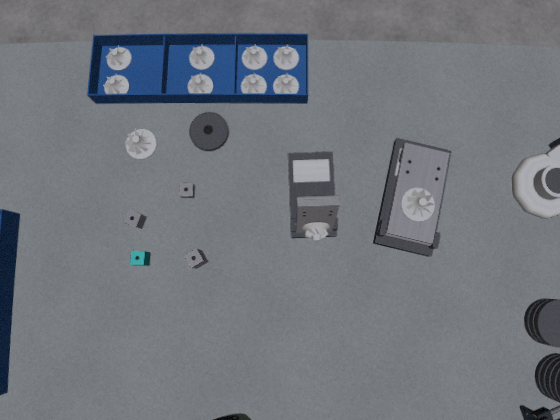

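```bash
cat > m.py <<'E'
from h import *
d=np.load('top.npz'); W=d['W']; f=d['f'].astype(int)
u,v=np.meshgrid(np.arange(560),np.arange(420))
for nm,(c,r) in dict(g45=(137,220),tq=(140,258),g65=(196,258),g25=(187,190)).items():
    m=(abs(u-c)<22)&(abs(v-r)<20)&(W[...,2]>12)
    zt=np.nanpercentile(W[...,2][m],80)
    t=m&(W[...,2]>zt-6)
    q=W[t][:,:2].astype(np.float32)
    print(nm,'ztop',zt.round(1),'n',t.sum(),'rect',cv2.minAreaRect(q*1.0),'mean',q.mean(0))
# pad
m=(u>280)&(u<345)&(v>145)&(v<200)&(f.sum(-1)>480)
q=W[m]; q=q[~np.isnan(q[:,0])]
print('pad',len(q),np.median(q,0),q.mean(0),cv2.minAreaRect(q[:,:2].astype(np.float32)))
b=(u>275)&(u<350)&(v>140)&(v<245)&(W[...,2]>10)&(W[...,2]<30)
q=W[b];print('base',cv2.minAreaRect(q[:,:2].astype(np.float32)),np.median(q[:,2]))
E
python3 m.py; python3 - <<'E'
import cv2,numpy as np
t=cv2.imread('pics/top.png')[135:290,100:360]
s=cv2.imread('pics/scene.png')[130:330,200:480]
a=cv2.resize(t,(800,477));cv2.imwrite('pics/c1.png',a)
E
```

```text
g45 ztop 48.1 n 198 rect ((536.1511840820312, 246.8231964111328), (32.61021041870117, 29.819774627685547), 72.6541748046875) mean [536.08856 246.55421]
tq ztop 47.4 n 214 rect ((450.813232421875, 230.8897705078125), (30.84501838684082, 30.467788696289062), 87.4903564453125) mean [450.7017  230.09215]
g65 ztop 67.4 n 215 rect ((451.4989929199219, 106.3804931640625), (29.939083099365234, 31.006702423095703), 32.03086853027344) mean [451.64267  105.810265]
g25 ztop 27.7 n 187 rect ((604.315185546875, 136.9779052734375), (31.151611328125, 29.975257873535156), 85.89759826660156) mean [603.96857 136.93423]
pad 720 [ 649.61904079 -138.24009708   21.58996416] [ 649.45594482 -137.97121347   21.65025503] ((650.1220092773438, -138.11532592773438), (48.26034164428711, 76.89920043945312), 2.537513494491577)
base ((598.4229736328125, -139.66583251953125), (191.1398468017578, 100.27853393554688), 2.622065544128418) 21.288171283274323
```

View pics/c1.png

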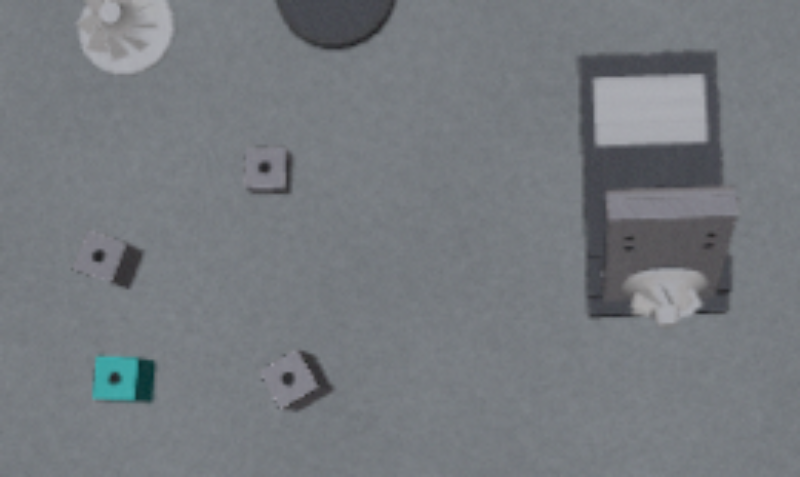

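Candidates in the top view: grey (132,218) 45 mm high, turquoise (140,258) also 45 mm, grey (195,258) 65 mm, grey (187,190) 25 mm. I choose (132,218), which the crop shows is plain grey. Of the two sine plates, the smaller is the one at (316,196), raised, with its pad at (311,170).

```bash
python3 -m pendant '{"translation":[[0,0,0],[0,0,0],[0,0,0],[0,0,0],[0,0,0],[0,0,0],[4,-38.7,2.9],[4,-38.7,2.9]],"roll":[0.1094,0.1094,0.1094,0.1094,0.1094,0.1094,0,0],"hand":[0,0,0,0,0,0,0,0]}' 30
python3 -m pendant '{"translation":[[4,-38.7,2.9],[4,-38.7,2.9],[4,-38.7,2.9],[4,-38.7,2.9],[4,-38.7,2.9],[4,-38.7,2.9],[4,-38.7,2.9],[4,-38.7,2.9]],"roll":[0,0,0,0,0,0,0,0],"hand":[0,0,0,0,0,0,0,0]}'
python3 -m pendant '{"translation":[[4,-38.7,2.9],[4,-38.7,2.9],[4,-38.7,2.9],[4,-38.7,2.9],[4,-38.7,2.9],[4,-38.7,2.9],[4,-38.7,2.9],[4,-38.7,2.9]],"roll":[0,0,0,0,0,0,0,0],"hand":[0,0,0,0,0,0,0,0]}'
```

```text
time_s: 1.07
ee_pos: [229.3, -468.5, 207.7]
ee_rot: [180.0, -0.0, -17.6]
force: [1.8, 1.0, 0.4]
gripper_width: 91.2
gripper_force: 0.0
time_s: 1.73
ee_pos: [352.9, -180.5, 185.1]
ee_rot: [180.0, -0.1, -17.4]
force: [0.9, -0.7, -0.0]
gripper_width: 90.9
gripper_force: 0.0
time_s: 2.4
ee_pos: [476.1, 105.7, 161.8]
ee_rot: [-180.0, -0.0, -17.4]
force: [0.2, -0.5, 0.7]
gripper_width: 91.3
gripper_force: 0.0
```

```bash
python3 -m pendant '{"translation":[[3.8,-38.1,0],[3.8,-38.1,0],[3.8,-38.1,0],[3.8,-38.1,0],[0,0,0],[0,0,0],[0,0,0],[0,0,0]],"roll":[0,0,0,0,0,0,0,0],"hand":[0,0,0,0,0,0,0,0]}'
python3 - <<'E'
from h import *
p=env.grab_frame('wrist'); W=cloud(p); save(p,'w1.png')
s=env.state(); print(s['ee_pos'],s['ee_rot'])
for r in env.regions_of(p,'block_mid'):
    m=r['pixels']; q=W[m]; q=q[~np.isnan(q[:,0])]
    zt=np.percentile(q[:,2],90); q=q[abs(q[:,2]-zt)<5]
    print(r['score'],r['rect'],zt,p['frame'][m].mean(0),cv2.minAreaRect(q[:,:2].astype(np.float32)),q.mean(0))
E
```

```text
time_s: 3.07
ee_pos: [535.1, 243.3, 161.7]
ee_rot: [179.9, 0.0, -17.4]
force: [-0.5, 0.1, 0.4]
gripper_width: 91.0
gripper_force: 0.0
[535.2181967  243.207892   161.87738656] [ 1.79966851e+02  1.06410276e-02 -1.74698013e+01]
0.74 [275.2, 204.7, 38.3, 37.8] 44.57836772108885 [121.48391922 121.42408377 124.4540015 ] ((536.2313232421875, 247.8199920654297), (29.77775764465332, 30.162635803222656), 71.79969024658203) [536.7997114  247.75280524  43.65772188]
0.63 [315.9, 277.1, 34.1, 47.7] 44.31795421669803 [ 33.7748184  115.64164649 110.74576271] ((439.4405822753906, 233.5396728515625), (27.671621322631836, 8.307038307189941), 77.64254760742188) [440.47998255 236.12074181  43.80359055]
```

View pics/w1.png

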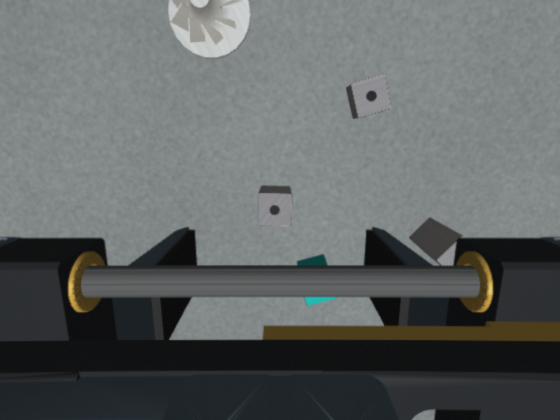

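The wrist view shows the chosen grey block at (275,205), square to the fingers, with the turquoise one at (316,280) and the 25 mm block at (370,96) clear of them. Next, descend and grip.

```bash
python3 -m pendant '{"translation":[[-0.2,-4.3,30],[0,0,35],[0,0,35],[0,0,30],[0,0,15],[0,0,8.5],[0,0,0],[0,0,0]],"roll":[0,0,0,0,0,0,0,0],"hand":[0,0,0,0,0,0,0,0]}'
python3 -m pendant '{"translation":[[0,0,0],[0,0,0],[0,0,0],[0,0,0],[0,0,0],[0,0,0],[0,0,0],[0,0,0]],"roll":[0,0,0,0,0,0,0,0],"hand":[255,255,255,255,255,255,255,255]}' 30
```

```text
time_s: 3.83
ee_pos: [537.4, 248.4, 9.0]
ee_rot: [-180.0, -0.1, -17.4]
force: [-0.2, 0.3, 0.6]
gripper_width: 91.4
gripper_force: 0.0
time_s: 4.5
ee_pos: [536.8, 248.7, 8.2]
ee_rot: [180.0, -0.0, -17.4]
force: [-0.2, -0.8, 0.1]
gripper_width: 40.7
gripper_force: 0.0
```

```bash
python3 -m pendant '{"translation":[[0,0,0],[0,0,0],[0,0,0],[0,0,0],[0,0,-10],[0,0,-30],[0,0,-40],[0,0,-40]],"roll":[0,0,0,0,0,0,0,0],"hand":[255,255,255,255,255,255,255,255]}'
```

```text
time_s: 5.17
ee_pos: [535.5, 248.2, 128.6]
ee_rot: [179.9, 0.2, -17.4]
force: [0.9, 0.3, -2.5]
gripper_width: 29.6
gripper_force: 30.0
```

```bash
python3 -m pendant '{"translation":[[0,0,-5],[0,0,-5],[0,0,-5],[0,0,-5],[24.2,0,0],[24.2,0,0],[24.2,0,0],[24.2,0,0]],"roll":[-0.0873,-0.0873,-0.0873,-0.0873,0,0,0,0],"hand":[255,255,255,255,255,255,255,255]}'
python3 -m pendant '{"translation":[[0,30,0],[0,37,0],[0,37,0],[0,37,0],[0,37,0],[0,37,0],[0,37,0],[0,37,0]],"roll":[0,0,0,0,0,0,0,0],"hand":[255,255,255,255,255,255,255,255]}'
python3 -m pendant '{"translation":[[0,37,0],[0,34.8,0],[0,20,0],[0,10,0],[0,0,0],[0,0,0],[0,0,0],[0,0,0]],"roll":[0,0,0,0,0,0,0,0],"hand":[255,255,255,255,255,255,255,255]}'
python3 - <<'E'
from h import *
s=env.state(); print(s['ee_pos'],s['ee_rot'],s['gripper_width'])
p=env.grab_frame('wrist'); W=cloud(p); save(p,'w2.png')
for l in ['seat','block_mid','plate']:
  for r in env.regions_of(p,l):
    q=W[r['pixels']]; q=q[~np.isnan(q[:,0])]; print(l,r['score'],r['rect'],len(q) and (q.mean(0),q.min(0),q.max(0)))
np.savez('w2.npz',W=W,f=p['frame'])
E
```

```text
time_s: 5.83
ee_pos: [633.8, 253.0, 148.3]
ee_rot: [180.0, 0.1, 2.6]
force: [-0.4, 0.0, -3.8]
gripper_width: 29.5
gripper_force: 30.0
time_s: 6.5
ee_pos: [645.9, -37.2, 148.2]
ee_rot: [-180.0, 0.1, 2.6]
force: [1.2, 0.4, -3.9]
gripper_width: 29.6
gripper_force: 30.0
time_s: 7.17
ee_pos: [651.3, -135.4, 148.2]
ee_rot: [-180.0, 0.0, 2.7]
force: [-0.0, -0.2, -2.5]
gripper_width: 29.8
gripper_force: 30.0
[ 651.27538877 -135.40188497  148.24690482] [-1.79964306e+02  1.95657660e-02  2.72694707e+00] 29.817871296499238
seat 0.83 [285.3, 239.2, 110.0, 165.5] (array([ 655.3281333 , -138.38634009,   19.24023361]), array([ 531.39959895, -189.26761184,   -2.63810492]), array([695.14076842, -84.00448668, 185.23143503]))
seat 0.64 [503.6, 235.0, 112.0, 209.3] (array([ 648.76965076, -328.48150426,   39.7341407 ]), array([ 543.56267307, -374.9156225 ,   -2.80143274]), array([ 727.45565967, -173.5965733 ,  247.77968408]))
block_mid 0.77 [280.2, 272.1, 70.6, 89.9] (array([ 656.47097011, -135.42330397,  174.96902932]), array([ 635.3189165 , -151.07306346,  139.83340075]), array([ 666.93707826, -120.04059247,  185.69714056]))
plate 0.77 [279.8, 324.0, 65.7, 2.6] (array([ 538.63829432, -142.57890145,   30.68660628]), array([ 536.40626104, -172.61232464,   27.78855517]), array([ 540.52576501, -108.95251976,   33.77081966]))
plate 0.73 [510.1, 251.2, 98.7, 182.2] (array([ 632.79424788, -330.45068535,   56.50220113]), array([ 548.40413843, -360.34227894,   23.25174938]), array([ 704.84994109, -207.34584024,  226.09387796]))
```

View pics/w2.png

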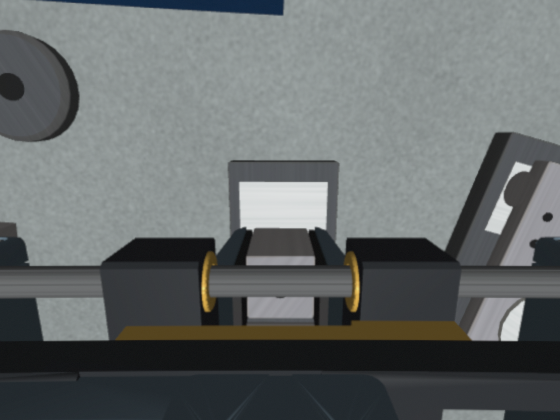

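The wrist view shows the block held in the fingers at (280,250) with the pad (283,205) and the base's open end (283,162) beyond it. I'll measure both for the offset.

```bash
python3 - <<'E'
import numpy as np,cv2
d=np.load('w2.npz');W=d['W'];f=d['f'].astype(int)
u,v=np.meshgrid(np.arange(560),np.arange(420))
Z=W[...,2]
b=(u>215)&(u<345)&(v>150)&(v<235)&(Z>12)&(Z<28)
q=W[b]; print('base',len(q),np.median(q[:,2]))
for lo in range(655,700,8):
    k=q[(q[:,0]>=lo)&(q[:,0]<lo+8)]
    if len(k): print(lo,k[:,1].min().round(1),k[:,1].max().round(1),k[:,0].max().round(1))
xe=[q[abs(q[:,1]-y)<3][:,0].max() for y in range(-180,-95,10)]; print('open end x per y',np.round(xe,1))
p=b&(f.sum(-1)>520); k=W[p]; print('pad',len(k),k.min(0),k.max(0)); 
print('pad far x',[round(k[abs(k[:,1]-y)<3][:,0].max(),1) for y in range(-170,-105,10)])
m=(u>240)&(u<320)&(v>225)&(v<268)&(Z>130)&(Z<200); k=W[m]
c=k[(abs(k[:,1]+135)<10)]; print('block')
for z in range(135,200,5):
    s=c[(c[:,2]>=z)&(c[:,2]<z+5)]
    if len(s): print(z,len(s),s[:,0].max().round(1),np.median(s[:,0]).round(1))
E
```

```text
base 7351 18.97407485805263
655 -187.9 -87.8 663.0
663 -186.9 -87.6 671.0
671 -187.3 -87.7 679.0
679 -186.4 -86.7 687.0
687 -185.5 -86.6 694.5
open end x per y [694.5 694.  693.6 693.1 692.7 692.2 691.7 691.2 690.7]
pad 3978 [ 628.59978908 -178.34935735   16.86528567] [675.74666534 -97.17339578  22.08978321]
pad far x [np.float64(675.6), np.float64(675.2), np.float64(674.7), np.float64(674.3), np.float64(673.7), np.float64(673.2), np.float64(672.7)]
block
140 86 666.6 665.9
145 105 666.6 665.9
150 105 666.4 665.9
155 126 666.7 665.9
160 123 666.7 665.9
165 146 666.8 665.9
170 160 666.7 665.9
175 172 666.7 665.9
180 537 666.7 664.6
185 7 665.8 664.2
```

```bash
python3 -m pendant '{"translation":[[-1.6,2.6,25],[0,0,30],[0,0,30],[0,0,20],[0,0,10],[0,0,2],[0,0,0],[0,0,0]],"roll":[0,0,0,0,0,0,0,0],"hand":[255,255,255,255,255,255,255,255]}'
python3 -m pendant '{"translation":[[0,0,0],[0,0,0.6],[0,0,0.6],[0,0,0.5],[0,0,0.3],[0,0,0],[0,0,0],[0,0,0]],"roll":[0,0,0,0,0,0,0,0],"hand":[255,255,255,255,255,255,255,255]}'
```

```text
time_s: 8.03
ee_pos: [651.2, -140.2, 32.9]
ee_rot: [179.9, -0.2, 2.6]
force: [0.1, -0.6, -3.6]
gripper_width: 29.4
gripper_force: 30.0
time_s: 8.7
ee_pos: [649.8, -140.0, 29.2]
ee_rot: [180.0, 0.0, 2.6]
force: [-0.3, -0.5, -3.0]
gripper_width: 30.1
gripper_force: 30.0
```

```bash
python3 -m pendant '{"translation":[[0,-2,0],[0,0,0],[0,0,0.3],[0,0,0.3],[0,0,0.3],[0,0,0.2],[0,0,0],[0,0,0]],"roll":[0,0,0,0,0,0,0,0],"hand":[255,255,255,255,255,255,255,255]}'
```

```text
time_s: 9.37
ee_pos: [649.7, -138.0, 28.2]
ee_rot: [180.0, -0.0, 2.6]
force: [-0.1, -0.2, -2.9]
gripper_width: 29.6
gripper_force: 30.0
```

```bash
python3 -m pendant '{"translation":[[0,0,0.2],[0,0,0.2],[0,0,0.2],[0,0,0.2],[0,0,0],[0,0,0],[0,0,0],[0,0,0]],"roll":[0,0,0,0,0,0,0,0],"hand":[255,255,255,255,255,255,255,255]}'
```

```text
time_s: 10.03
ee_pos: [649.8, -138.0, 28.2]
ee_rot: [180.0, -0.0, 2.6]
force: [-2.8, 1.1, 5.8]
gripper_width: 29.9
gripper_force: 30.0
```

```bash
python3 -m pendant '{"translation":[[0,0,0],[0,0,0],[0,0,0],[0,0,0],[0,0,0],[0,0,0],[0,0,0],[0,0,0]],"roll":[0,0,0,0,0,0,0,0],"hand":[60,60,60,60,60,60,60,60]}'
python3 -m pendant '{"translation":[[0,0,-5],[0,0,-20],[0,0,-30],[0,0,-40],[0,0,-40],[0,0,-30],[0,0,-15],[0,0,0]],"roll":[0,0,0,0,0,0,0,0],"hand":[60,60,60,60,60,60,60,60]}'
python3 - <<'E'
from h import *
s=env.state(); print(s['ee_pos'],s['ee_rot'])
for n in ['top','wrist','scene']:
  p=env.grab_frame(n); W=cloud(p); np.savez(n+'3.npz',W=W,f=p['frame']);save(p,n+'3.png')
  if n=='scene': save(p,'c3.png',(180,110,340,270),3.5)
  for r in env.regions_of(p,'block_mid'):
    q=W[r['pixels']]; q=q[~np.isnan(q[:,0])]
    if len(q)<10: continue
    zt=np.percentile(q[:,2],90); t=q[abs(q[:,2]-zt)<4]
    print(n,r['score'],r['rect'],zt,cv2.minAreaRect(t[:,:2].astype(np.float32)))
E
```

```text
time_s: 10.7
ee_pos: [649.8, -138.0, 27.3]
ee_rot: [180.0, -0.0, 2.6]
force: [0.1, -0.6, 0.6]
gripper_width: 69.6
gripper_force: 0.0
time_s: 11.37
ee_pos: [652.0, -138.5, 213.1]
ee_rot: [179.8, -0.6, 2.6]
force: [0.1, 0.3, 0.1]
gripper_width: 69.6
gripper_force: 0.0
[ 651.99636126 -138.49867068  213.07161042] [179.83822988  -0.56742407   2.61406206]
top 0.57 [141.8, 257.6, 22.0, 19.5] 48.2762503974375 ((450.6463623046875, 230.69308471679688), (30.737154006958008, 29.986242294311523), 87.72344970703125)
wrist 0.88 [281.6, 199.1, 34.0, 39.2] 64.53244794694614 ((649.3483276367188, -138.30242919921875), (30.322872161865234, 30.015714645385742), 1.919142484664917)
scene 0.64 [451.2, 278.4, 26.3, 28.8] 45.69512686016435 ((454.39630126953125, 232.2603302001953), (29.860158920288086, 29.703174591064453), 87.36444854736328)
scene 0.61 [235.2, 224.4, 24.7, 29.9] 65.78939277367007 ((651.1768798828125, -138.1145782470703), (30.20392417907715, 30.881441116333008), 1.9724798202514648)
```

View pics/wrist3.png

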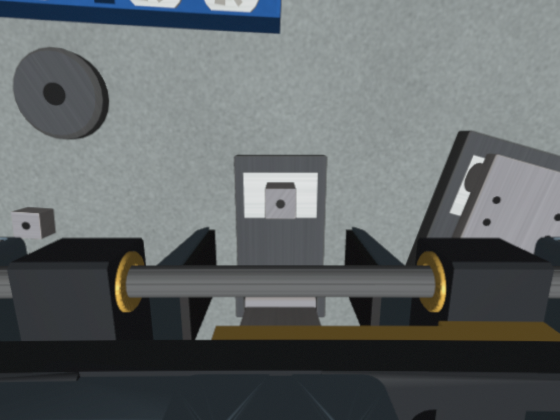

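The wrist view shows the block standing upright, centred on the pad at (281,203). Next, fit the plate tilt from the first top cloud.

```bash
python3 - <<'E'
import numpy as np
W=np.load('top.npz')['W']
u,v=np.meshgrid(np.arange(560),np.arange(420))
m=(u>290)&(u<345)&(v>190)&(v<225)&(W[...,2]>90)
q=W[m]; c,s=np.cos(np.radians(2.6)),np.sin(np.radians(2.6))
d=q-np.array([527.5,-143.6,32]); x=d[:,0]*c+d[:,1]*s; y=-d[:,0]*s+d[:,1]*c; z=d[:,2]
print(y.min(),y.max(),z.max())
best=[]
for a in np.arange(1.15,1.46,.01):
    S=x*np.cos(a)+z*np.sin(a); T=-x*np.sin(a)+z*np.cos(a)
    k=(S>100)&(S<145)&(abs(y)<36)
    t=np.median(T[k]); best.append((round(a,2),round(t,1),round(T[k].std(),1),round(S.max(),1)))
for b in best[::2]: print(b)
E
```

```text
-38.4454754496315 39.63879207115013 153.97224706370878
(np.float64(1.15), np.float64(38.9), np.float64(8.1), np.float64(150.3))
(np.float64(1.17), np.float64(36.2), np.float64(8.2), np.float64(151.0))
(np.float64(1.19), np.float64(33.8), np.float64(8.3), np.float64(151.6))
(np.float64(1.21), np.float64(31.4), np.float64(8.4), np.float64(152.2))
(np.float64(1.23), np.float64(29.1), np.float64(8.5), np.float64(152.7))
(np.float64(1.25), np.float64(26.8), np.float64(8.6), np.float64(153.2))
(np.float64(1.27), np.float64(24.4), np.float64(8.7), np.float64(153.6))
(np.float64(1.29), np.float64(22.1), np.float64(8.9), np.float64(154.0))
(np.float64(1.31), np.float64(19.7), np.float64(9.0), np.float64(154.2))
(np.float64(1.33), np.float64(17.4), np.float64(9.2), np.float64(154.5))
(np.float64(1.35), np.float64(15.1), np.float64(9.3), np.float64(154.7))
(np.float64(1.37), np.float64(12.5), np.float64(9.5), np.float64(154.9))
(np.float64(1.39), np.float64(10.0), np.float64(9.7), np.float64(155.1))
(np.float64(1.41), np.float64(7.4), np.float64(9.9), np.float64(155.2))
(np.float64(1.43), np.float64(4.8), np.float64(10.0), np.float64(155.3))
(np.float64(1.45), np.float64(2.1), np.float64(10.2), np.float64(155.3))
```

```bash
python3 -m pendant '{"translation":[[0,0,-10],[-30,0,0],[-35,0,0],[-35,0,0],[-35,0,0],[-20,0,0],[0,0,0],[0,0,0]],"roll":[0,0,0,0,0,0,0,0],"hand":[255,255,255,255,255,255,255,255]}' 20
python3 -m pendant '{"translation":[[0,0,15],[0,0,20],[0,0,15],[0,0,0],[0,0,0],[0,0,0],[0,0,0],[0,0,0]],"roll":[0,0,0,0,0,0,0,0],"hand":[255,255,255,255,255,255,255,255]}'
```

```text
time_s: 12.33
ee_pos: [494.7, -145.2, 218.1]
ee_rot: [180.0, -0.1, 2.6]
force: [0.6, -0.8, 0.6]
gripper_width: 19.1
gripper_force: 0.0
time_s: 13.0
ee_pos: [495.8, -145.3, 168.3]
ee_rot: [180.0, -0.1, 2.6]
force: [-0.9, 0.1, -0.6]
gripper_width: 0.7
gripper_force: 0.0
```

```bash
python3 -m pendant '{"translation":[[12,0,0],[12,0,0],[5,0,0],[3,0,0],[3,0,0],[3,0,0],[3,0,0],[3,0,1]],"roll":[0,0,0,0,0,0,0,0],"hand":[255,255,255,255,255,255,255,255]}'
```

```text
time_s: 13.67
ee_pos: [538.4, -143.1, 166.1]
ee_rot: [180.0, 0.1, 2.6]
force: [-3.5, -1.8, 0.6]
gripper_width: 1.1
gripper_force: 1.5
```

```bash
python3 -m pendant '{"translation":[[5,0,1],[5,0,2],[5,0,2],[5,0,2.5],[5,0,2.5],[5,0,2.5],[5,0,2.5],[5,0,2.5]],"roll":[0,0,0,0,0,0,0,0],"hand":[255,255,255,255,255,255,255,255]}'
```

```text
time_s: 14.33
ee_pos: [579.9, -141.1, 148.8]
ee_rot: [180.0, -0.1, 2.6]
force: [-1.1, -0.2, 2.4]
gripper_width: 0.6
gripper_force: 1.2
```

```bash
python3 -m pendant '{"translation":[[5,0,3.5],[5,0,3.5],[5,0,4],[5,0,4],[5,0,4.5],[5,0,4.5],[3,0,3],[0,0,0]],"roll":[0,0,0,0,0,0,0,0],"hand":[255,255,255,255,255,255,255,255]}'
python3 -m pendant '{"translation":[[0,0,-10],[0,0,-30],[0,0,-40],[0,0,-40],[-30,0,-10],[-40,0,0],[-40,0,0],[0,0,0]],"roll":[0,0,0,0,0,0,0,0],"hand":[255,255,255,255,255,255,255,255]}'
for i in 1 2 3; do python3 -m pendant '{"translation":[[0,0,0],[0,0,0],[0,0,0],[0,0,0],[0,0,0],[0,0,0],[0,0,0],[0,0,0]],"roll":[0,0,0,0,0,0,0,0],"hand":[255,255,255,255,255,255,255,255]}'|head -2; done
python3 - <<'E'
from h import *
p=env.grab_frame('scene'); save(p,'c4.png',(180,110,340,270),3.5)
p=env.grab_frame('wrist'); save(p,'w4.png')
E
```

```text
time_s: 15.0
ee_pos: [611.7, -139.4, 120.3]
ee_rot: [-180.0, 0.1, 2.6]
force: [0.3, 0.1, -0.2]
gripper_width: 0.2
gripper_force: 0.0
time_s: 15.67
ee_pos: [493.8, -143.9, 252.3]
ee_rot: [-179.9, 0.4, 2.5]
force: [0.2, 1.2, -0.5]
gripper_width: 0.4
gripper_force: 0.0
time_s: 16.33
ee_pos: [502.1, -144.7, 251.6]
time_s: 17.0
ee_pos: [501.9, -144.7, 251.9]
time_s: 17.67
ee_pos: [501.9, -144.7, 251.9]
```

View pics/c4.png

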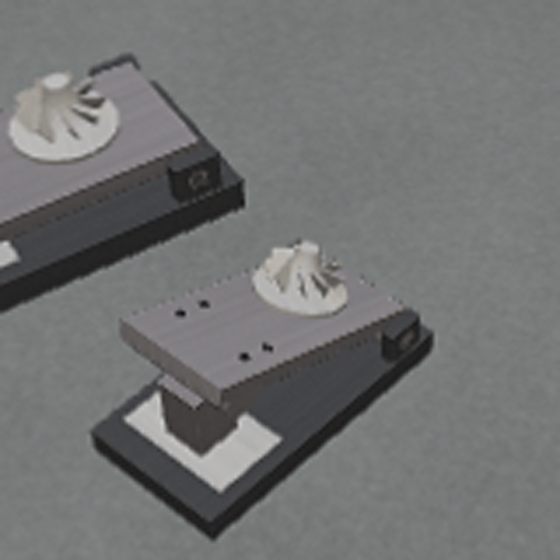

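The crop shows the plate lowered over the block, which stands upright on the pad. I'll wait a little, then check the tilt and the block position.

```bash
for i in 1 2 3; do python3 -m pendant '{"translation":[[0,0,0],[0,0,0],[0,0,0],[0,0,0],[0,0,0],[0,0,0],[0,0,0],[0,0,0]],"roll":[0,0,0,0,0,0,0,0],"hand":[255,255,255,255,255,255,255,255]}'|head -1; done
python3 - <<'E'
from h import *
p=env.grab_frame('scene'); W=cloud(p); save(p,'c5.png',(180,110,340,270),3.5)
r=env.regions_of(p,'plate')
c,s=np.cos(np.radians(2.6)),np.sin(np.radians(2.6))
for k in r:
    q=W[k['pixels']]; q=q[~np.isnan(q[:,0])]
    d=q-np.array([527.5,-143.6,32]); x=d[:,0]*c+d[:,1]*s; y=-d[:,0]*s+d[:,1]*c; z=d[:,2]
    m=(x>90)&(x<130)&(abs(y)<34)&(z>35)
    if m.sum()<20: continue
    f=np.polyfit(x[m],z[m],1); i=abs(z-np.polyval(f,x))<3; f=np.polyfit(x[m&i],z[m&i],1)
    print('plate',k['score'],np.arctan(f[0]),f, x.max(),z.max(), 'pred z@110',15/np.cos(.35)+110*np.tan(.35),np.polyval(f,110))
for k in env.regions_of(p,'block_mid'):
    q=W[k['pixels']]; print('block',k['score'],k['rect'],np.nanmin(q,0),np.nanmax(q,0))
# corner of block seen in scene: front face points by x max
u,v=np.meshgrid(np.arange(560),np.arange(420))
m=(W[...,2]>27)&(W[...,2]<58)&(abs(W[...,0]-650)<35)&(abs(W[...,1]+138)<35)
q=W[m]; d=q-np.array([649.4,-138,0]); X=d[:,0]*c+d[:,1]*s; Y=-d[:,0]*s+d[:,1]*c
for z0 in range(27,57,6):
    k=(q[:,2]>=z0)&(q[:,2]<z0+6)
    if k.sum()>3: print(z0,k.sum(),'X',np.percentile(X[k],[2,98]).round(1),'Y',np.percentile(Y[k],[2,98]).round(1))
E
```

```text
time_s: 18.43
time_s: 19.1
time_s: 19.77
plate 0.69 0.3552355108096458 [ 0.37097303 15.4788273 ] 141.46506468352462 67.82997738117456 pred z@110 56.12123718209912 56.285860649944325
block 0.85 [237.1, 228.8, 21.0, 22.7] [ 637.95155255 -152.3400617    21.40438056] [ 667.41878822 -121.34072321   68.50242199]
block 0.85 [453.3, 276.7, 26.4, 29.6] [420.16620368 207.21298849  -1.51331619] [470.16761488 247.81442758  49.09754217]
block 0.33 [254.1, 220.6, 100.0, 88.9] [ 484.89382107 -254.06555057   -2.18971547] [696.97137839 -85.40600924  99.82997738]
27 38 X [-7.8 16.9] Y [-12.6  15.5]
33 33 X [-5.6 16.7] Y [-13.3  15.6]
39 38 X [-1.6 17.1] Y [-11.2  15.9]
45 30 X [-0.3 17. ] Y [-13.8  15.7]
51 28 X [ 4.1 17.8] Y [-11.   15.6]
```

View pics/c5.png

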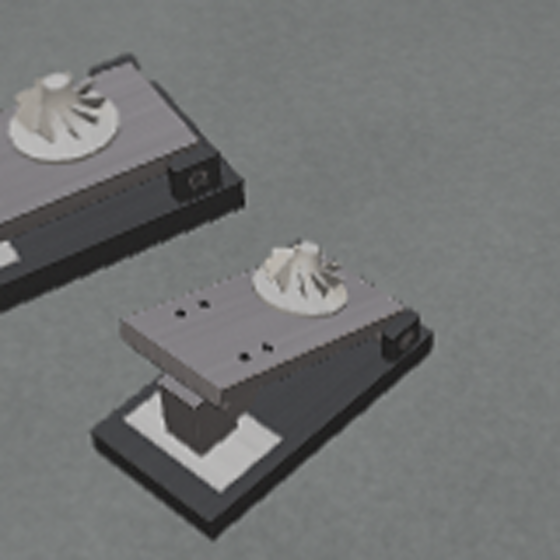

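The second crop is the same as the first: the plate rests on the upright block. The tilt measures 0.355 rad, and the block hasn't moved. I'll hand it in.

```bash
python3 -c "
from workcell import env
print(env.job_done())"
```

```text
the job is handed in; nothing more can be done
None
```

The job is handed in: the 45 mm grey block stands upright and centred on the smaller sine plate's pad to within about 1 mm, and the plate's roller rests on it at about 0.355 rad (20°), with the arm clear after about 20 s.

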